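# Push a failed module through the quarantine flap

### The arm

A 6-joint arm with a two-finger parallel gripper is mounted at the origin on the work surface. World frame = base frame: x ahead of the robot, y to its left, z up, the work surface at z = 0. Lengths are in mm, angles in rad, forces in N, time in s.
With the tool pointing down it reaches from about 350 to 775 mm from the base axis. Payload 7.3 kg.
Tool frame: the origin (TCP) lies at the very end of the fingers, on their centre line; the grasp point (between the pads) lies 19 mm behind it (bot.tcp_to_grasp is the distance from the TCP to the grasp point, in mm); z points along the fingers, y is the direction in which the jaws open and shut (so a half turn about z gives the same grasp; the last joint's range is limited). The gripper opens to 92 mm and grips with 3 to 60 N. Pads are 19 mm wide; open, the fingers measure 130 mm over their backs; the gripper's body (75 mm by 190 mm) begins 47 mm behind the grasp point.
Start: joints at [1.024, 0.342, 1.524, -0, 1.275, -0.146], TCP at [204.819, 483.419, 226.741] pointing down, gripper open.
Joint ranges: [-2.53, 2.53], [-0.77, 2.02], [0.04, 2.7], [-1, 4.14], [0.28, 2.66], [-3.11, 3.11]. Speed limits (rad/s): [2.57, 2.57, 3.14, 3.14, 3.14, 3.14].

### API

Orientations are given as [roll, pitch, yaw] about the fixed x, y, z axes, in that order (R = Rz(yaw) Ry(pitch) Rx(roll)).
In Python, from plant import bot gives the robot as it stands. The module is installed in compiled form; this text tells all that it offers.
- The arm moves only by the tool carry_out, never from a script. Its argument "motion" is a list of rows, each a list of 5 numbers: the closure, from 0 (fully open) to 1 (shut), then the shift along the tool's x, y, z in mm, then the turn about the tool's z in degrees. In form: [[claw, dx, dy, dz, spin], ...]. A call has 1 to 10 rows; each row is the pose to reach, as a shift and turn from the pose measured when the call began, along the tool's axes at that moment; what a row does not reach only later rows make up. A row lasts 1/8 s, in which the tool goes at most 62.5 mm and 10.7 degrees, less where a joint would pass 70% of its speed; a pose out of reach is approached as far as the arm can. A call with a gripper value outside its range is refused whole. The fingers move at their own pace and stop on an object; the grip force is fixed at half the most. Time passes only in rows, so rows that repeat a pose let the fingers close. It gives the time, the measured TCP pose, the force and the opening at its end, in the units of the state.
- bot.get_obs(): the state, without advancing time (a new reading comes with each control period).
- bot.capture(name): name is "side" or "top"; returns a dict with "color" (420x560x3 uint8, red, green, blue), "depth" (420x560 float32, mm along the optical axis (not along the pixel's ray), 0 where there is no reading), "K" (3x3 intrinsics, pixels), "k1" (the pictures are not rectified: a ray, as slopes to the right and down, at radius r is drawn at 1 + k1 r^2 times it, then the intrinsics apply), "camera_from_world" (4x4, takes a point from world to camera coordinates). Camera axes: x right, y down, z forward; pixel columns grow to the right and rows downward; lengths in mm; the calibration is good to about 2 mm. A picture is of the moment at which its call begins.
- bot.close_job(): hands the job in, once; it reports no verdict.
The state is a dict: "time": time; "joint_positions": joint angles; "dq": joint speeds; "tau": joint torques, N m; "tool_pos": TCP position; "tcp_rot": TCP orientation; "contact_force": force on the tool from outside, world axes, zero at the start; "moment": the same for the moment, N m; "grip_width": finger opening in mm.
Only numpy, scipy, OpenCV 4.12 (cv2) and the standard library are available. Lean on these libraries where they do the work, as an engineer would, in place of code of your own. Each camera call takes 0.05 s, during which the arm holds its last target.

### The job

The power module with the red label has failed its test: with your fingertips push it along its lane, through the orange flap at the lane's end, so that it drops into the bin behind, then draw back and let the flap swing fully shut. Only push it, never pick it up; do not ram the chute, and leave the green-labelled module, its flap and the other things on the bench alone.

Things in the scene. Friction and masses are not known exactly. Their poses are not given: they have to be found in the camera images.
- chute: grey chute fixed on the bench, 331 long (x) by 236 wide (y), blue rails and bulkhead. Origin: on the bench (z = 0) under the middle of the bulkhead; its x axis points along the lanes in the pushing direction, deck to bin, y left, z up. Two lanes along x, centred at y = +55 (left) and -55 (right), each 74 wide between rails 12 high, which run from x = -156 to the bulkhead
- deck_end (a point): middle of the deck's far edge, at chute x = +6. The deck is level, 95 above the bench, and runs from chute x = -170 to here, where it ends in a sheer drop into the bin. Nothing stands above the deck but modules, rails and bulkhead
- header (a point): middle of the top of the bulkhead's header bar, 161 above the bench, at chute x = 0. The bulkhead is 12 thick (chute x = -6 to +6). Each lane has an opening in it 74 wide and 54 high above the deck, closed by a flap; the header bar crosses above, from 149 to 161 above the bench
- bin_floor (a point): centre of the bin's inner floor, 6 above the bench, at chute x = 82. The bin is open-topped, black-floored, inside from chute x = 6 to 158 and 224 wide, walls 125 high
- module_red: power module with a red label, aluminium, 80 long (x) by 46 wide (y) by 26 high, about 0.16 kg. Origin: centre of its underside, z up. Lies on the deck in either lane, length along the lane (to 0.12 rad askew, to 5 off the middle), centre 85 to 115 before the bulkhead. Tips off the deck by itself once its centre is some 10 past the deck's end, its rear still before the bulkhead
- module_green: the same module with a green label, in the other lane; leave it there. Origin: centre of its underside
- flap_left (a joint): angle (rad) of the left lane's orange flap: 0 hangs shut on its stop, up to 1.5 as its lower edge swings into the bin (chute +x), the only way it opens. 70 wide, 48 long, 3 thick, 50 g, hinged at its top edge, 147 above the bench at chute x = 0. A light push (under 1 N) opens it; it falls shut by its own weight in under 1 s
- flap_right (a joint): the same for the flap of the right lane
- flap_left_edge (a point): middle of the lower edge of the left flap (when shut 4 above the deck, at chute x = 0, y = 55)
- flap_right_edge (a point): middle of the lower edge of the right flap (when shut at chute y = -55)
- screwdriver: screwdriver lying on the bench to the left of the chute; origin under its middle
- spool: white reel of solder, 48 across, 46 high, standing to the right of the chute; origin: centre of its underside
- meter: grey hand-held meter, 150 by 75 by 40 high, lying far to the left; origin: centre of its underside
- mouse: black computer mouse, 100 by 58 by 30, lying to the left; origin: centre of its underside
- jar: amber jar with blue cap, 56 across, 75 high, standing far to the right; origin: centre of its underside
- parts_tray: blue divided parts tray, 140 by 200 by 40 high, lying far to the right; origin: centre of its underside
Mind the look-alikes: they are no part of the job. What is shaped like the module_red but blue or purple is not meant.

How it is judged:
By the outcome, as a careful person would: the job done as asked, in the order asked, and still so for the second after the job is handed in, with the robot touching nothing.
It also fails if it takes over 40 s, if anything falls off the work surface, if the arm or the gripper's body presses on something with over 40 N, if the wrist force passes 120 N, or if a joint passes its speed limit or range.

## Working session

There is one attempt and no reset: what is moved stays moved. The work goes in short steps, Python scripts to look and compute and a tool call to move; the robot and the scene stay as the last step left them, time stands still between calls to the robot, and variables do not carry over. Pictures are saved under pics/ and viewed, and the job is handed in when it is done.

Besides the shell and the picture viewer there is one more tool, called after "Emit:" as a command line: name --pt "numbers of a row" for each row, then --argument value for the rest. carry_out: Moves the arm, as the interface text tells. Its arguments: {"type":"object","properties":{"motion":{"type":"array","items":{"type":"array","items":{"type":"number"}}}},"required":["motion"]}

```bash
mkdir -p pics
cat > h.py <<'E'
from plant import bot
import numpy as np, cv2
def cap(n):
    c=bot.capture(n); np.savez(f'{n}.npz',**{k:c[k] for k in ("color","depth","K","k1","camera_from_world")}); return c
def save(c,f): cv2.imwrite(f'pics/{f}.png',cv2.cvtColor(c["color"],cv2.COLOR_RGB2BGR))
def crop(n,f,u0,v0,w,h,s):
    c=np.load(f'{n}.npz'); im=c["color"][v0:v0+h,u0:u0+w]
    cv2.imwrite(f'pics/{f}.png',cv2.cvtColor(cv2.resize(im,None,fx=s,fy=s,interpolation=cv2.INTER_CUBIC),cv2.COLOR_RGB2BGR))
def ray(c,u,v):
    K=c["K"];d=np.array([float(c["k1"]),0,0,0])
    p=cv2.undistortPoints(np.array([[[u,v]]],float),K,d)[0,0]
    return np.array([p[0],p[1],1.])
def atz(c,u,v,z):
    T=c["camera_from_world"];R=T[:3,:3];t=T[:3,3]
    o=-R.T@t; d=R.T@ray(c,u,v); return o+d*(z-o[2])/d[2]
def atd(c,u,v):
    T=c["camera_from_world"];R=T[:3,:3];t=T[:3,3]
    return R.T@(ray(c,u,v)*c["depth"][int(round(v)),int(round(u))]-t)
def proj(c,P):
    T=c["camera_from_world"]; P=np.atleast_2d(P).astype(float)
    return cv2.projectPoints(P,cv2.Rodrigues(T[:3,:3])[0],T[:3,3].copy(),c["K"],np.array([float(c["k1"]),0,0,0]))[0][:,0]
E
python3 - <<'E'
from h import *
for n in("side","top"): c=cap(n); save(c,n+'0'); print(c["k1"],c["camera_from_world"])
print(bot.get_obs())
E
```

```text
-0.13046198193249808 [[ 8.52125740e-01  5.23337094e-01 -1.01143820e-04 -4.16143114e+02]
 [ 2.84894128e-01 -4.64042119e-01 -8.38749216e-01 -4.80031157e+01]
 [-4.38995512e-01  7.14690981e-01 -5.44517899e-01  2.09921265e+03]
 [ 0.00000000e+00  0.00000000e+00  0.00000000e+00  1.00000000e+00]]
0.02903922545867096 [[-1.09080587e-02 -9.99922801e-01 -5.95026180e-03 -1.56551763e+01]
 [-9.99396306e-01  1.10982244e-02 -3.29219228e-02  5.04249695e+02]
 [ 3.29854187e-02  5.58755539e-03 -9.99440214e-01  1.28044083e+03]
 [ 0.00000000e+00  0.00000000e+00  0.00000000e+00  1.00000000e+00]]
{'time': 0.1, 'joint_positions': array([ 1.02398814e+00,  3.42667920e-01,  1.52488243e+00, -1.92410292e-05,
        1.27541751e+00, -1.46009667e-01]), 'dq': array([-0.00024543, -0.0033551 , -0.00275416, -0.00038219, -0.00016576,
       -0.00104165]), 'tau': array([ 1.55096455e-03, -4.32004952e+01, -2.44695264e+01,  7.18668918e-02,
        5.25933481e-02, -1.52451321e-05]), 'tool_pos': array([204.6356071 , 483.09456701, 226.12038181]), 'tcp_rot': array([-3.14022941e+00, -1.81875120e-04,  2.74079963e+00]), 'contact_force': array([-0.8611111 ,  0.32726054,  0.23094841]), 'moment': array([ 0.02468249,  0.01922788, -0.01448944]), 'grip_width': 91.94580057905563}
```

View pics/top0.png

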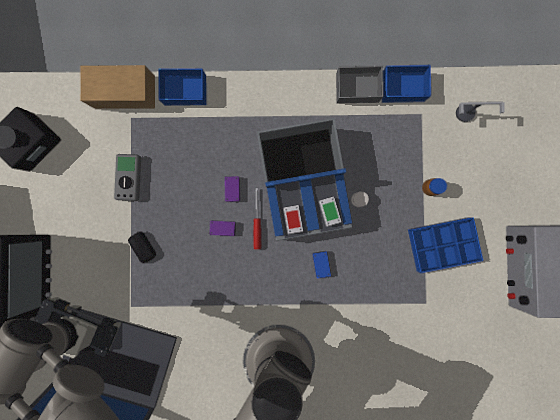

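View pics/side0.png

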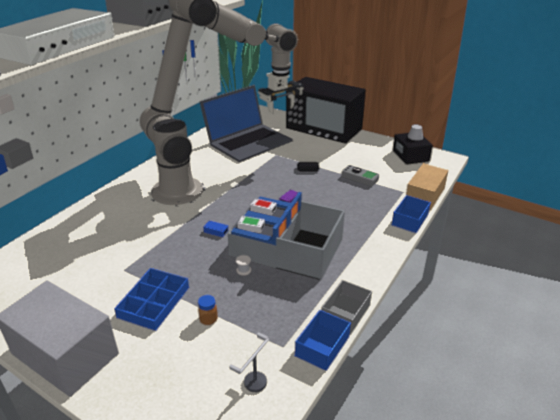

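The top view shows the red-labelled module at about (292,220) in the left lane and the green one at (331,211) on the right. The chute is turned slightly left. I'll enlarge it.

Run:
```python
from h import *
crop('top','t1',250,110,110,140,5)
crop('top','t2',255,165,100,80,8)
crop('side','s1',215,180,140,100,5.7)
```

```text
(no output)
```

View pics/t2.png

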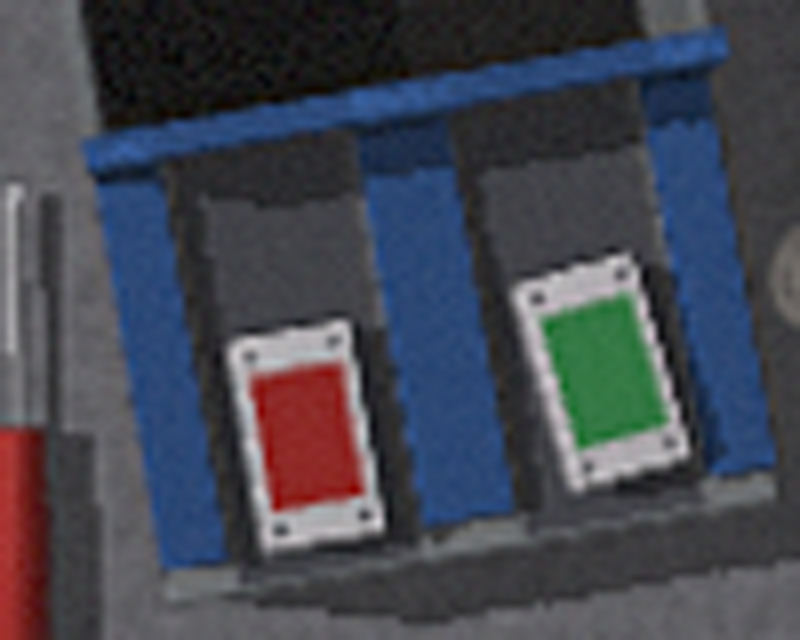

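View pics/t1.png

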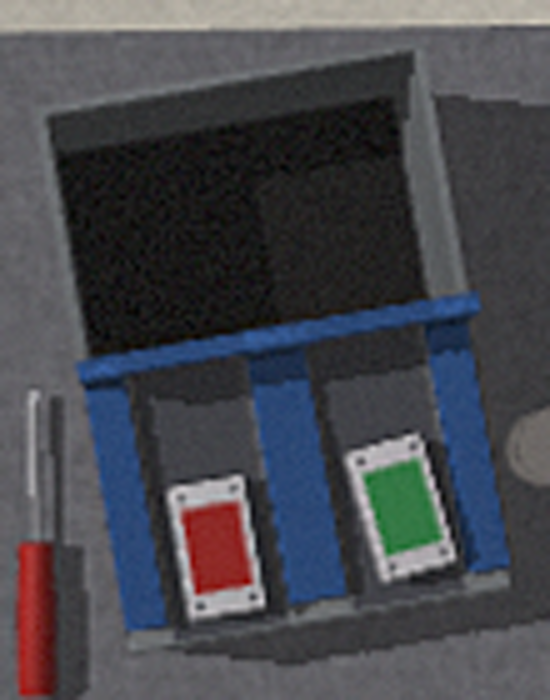

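View pics/s1.png

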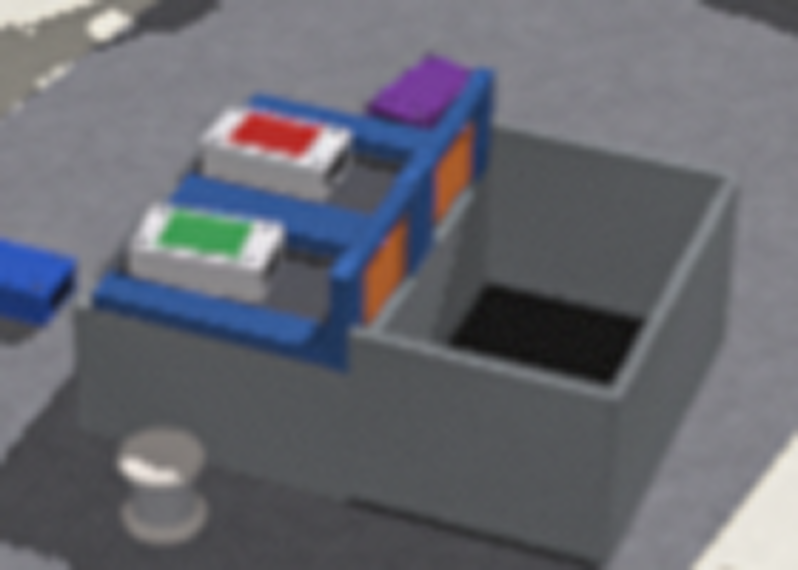

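```bash
cat > m.py <<'E'
from h import *
c=np.load('top.npz')
def P(x,y,z): return atz(c,255+(x+.5)/8-.5,165+(y+.5)/8-.5,z)
hd=[P(84,145,161),P(96,181,161),P(722,30,161),P(730,60,161)]
print('header',np.round(hd,1)); hm=np.mean(hd,0)
l=np.mean(hd[:2],0)-np.mean(hd[2:],0); print(hm,np.linalg.norm(l),'yaw',np.arctan2(l[1],l[0])-np.pi/2)
# rails
a=P(165,568,107);b=P(98,185,107);r=P(775,465,107);r2=P(712,120,107)
for p,q in((a,b),(r,r2),(P(228,562,107),P(162,180,107)),(P(425,525,107),P(362,172,107)),(P(512,512,107),P(455,165,107))):
    d=q-p; print('rail',np.round(p,1),np.round(q,1),np.arctan2(d[1],d[0]),np.linalg.norm(d))
for nm,q in(('red',[(228,340),(350,320),(385,530),(265,553)]),('green',[(512,285),(632,253),(692,463),(577,493)])):
    q=np.array([P(*x,121) for x in q]); m=q.mean(0); d=q[0]+q[1]-q[2]-q[3]
    print(nm,np.round(m,1),np.arctan2(d[1],d[0]),np.linalg.norm(d)/2,np.linalg.norm(q[0]-q[1]))
print('depth',atd(c,292,220),atd(c,300,190))
E
python3 m.py
```

```text
header [[ 563.5   29.7  161. ]
 [ 550.4   25.5  161. ]
 [ 602.4 -201.2  161. ]
 [ 591.5 -203.9  161. ]]
[576.94195172 -87.46110584 161.        ] 233.57173080862304 yaw 0.1722232965809256
rail [408.2   3.4 107. ] [553.1  27.3 107. ] 0.1633241546265548 146.85290169957912
rail [ 444.5 -226.7  107. ] [ 575.  -205.1  107. ] 0.16399526989347518 132.2894451860357
rail [410.2 -20.3 107. ] [554.7   3.1 107. ] 0.160541000976329 146.40167753599857
rail [423.3 -94.7 107. ] [556.9 -72.6 107. ] 0.16388651431332513 135.3735874311599
rail [ 427.9 -127.5  107. ] [ 559.1 -107.8  107. ] 0.1490937065753773 132.73210221634943
red [457.5 -50.4 121. ] 0.15694792309673677 79.92260826766474 46.149503123339684
green [ 479.5 -161.   121. ] 0.27556974280789087 81.21262538218028 46.33253267325864
depth [454.59347433 -47.56241007 120.99153749] [546.02097999 -73.62408902  91.55089899]
```

```bash
cat > go.py <<'E'
from h import *
from scipy.spatial.transform import Rotation as Ro
YAW=.165; C=np.array([577.,-87.5]); 
def W(x,y,z): return np.array([C[0]+x*np.cos(YAW)-y*np.sin(YAW),C[1]+x*np.sin(YAW)+y*np.cos(YAW),z])
def inv(p): d=p[:2]-C; return d[0]*np.cos(YAW)+d[1]*np.sin(YAW),-d[0]*np.sin(YAW)+d[1]*np.cos(YAW),p[2]
def show(ts):
    o=bot.get_obs(); R=Ro.from_euler('xyz',o['tcp_rot']); 
    print('t',o['time'],'chute tcp',np.round(inv(o['tool_pos']),1),'spin deg',-np.degrees((np.pi+YAW-o['tcp_rot'][2]+np.pi)%(2*np.pi)-np.pi),o['tcp_rot'],np.round(o['contact_force'],1),o['grip_width'])
    for p in ts: print(np.round(p,1),np.round(R.inv().apply(p-o['tool_pos']),1))
E
python3 -c "
from go import *
show([np.array([340,300,220]),W(-176,56,200)])"
```

```text
t 0.1 chute tcp [-273.6  624.   226.1] spin deg -32.41755245578436 [-3.14022941e+00 -1.81875120e-04  2.74079963e+00] [-0.9  0.3  0.2] 91.94580057905563
[340 300 220] [-196.1 -115.8    6.2]
[394.2 -61.2 200. ] [-386.9 -427.1   26.6]
```

Emit:
carry_out --pt "1 -50 -29 2 -8" --pt "1 -100 -58 3 -16" --pt "1 -150 -87 5 -24" --pt "1 -196 -116 6 -32.4" --pt "1 -228 -168 10 -32.4" --pt "1 -260 -220 15 -32.4" --pt "1 -292 -273 20 -32.4" --pt "1 -324 -325 24 -32.4" --pt "1 -356 -377 26 -32.4" --pt "1 -387 -427 26 -32.4"

```text
time: 1.35
tool_pos: [394.1, -63.1, 200.5]
tcp_rot: [-3.141, -0.001, -2.977]
contact_force: [1.2, 0.3, 0.3]
grip_width: 0.7
```

```bash
python3 -c "
from go import *
show([W(-176,56,200),W(-176,56,103)])"
```

```text
t 1.35 chute tcp [-176.4   54.1  200.5] spin deg -0.044874406477516955 [-3.14076118e+00 -9.25542760e-04 -2.97737586e+00] [1.2 0.3 0.3] 0.6799206529779915
[394.2 -61.2 200. ] [-0.4  1.9  0.5]
[394.2 -61.2 103. ] [-0.5  2.  97.5]
```

Emit:
carry_out --pt "1 2 2 30 0" --pt "1 2 2 60 0" --pt "1 2 2 85 0" --pt "1 2 2 97 0" --pt "1 2 2 97 0"

```text
time: 1.98
tool_pos: [391.4, -61.4, 103.1]
tcp_rot: [3.142, -0.002, -2.977]
contact_force: [0.1, 0.1, 0.2]
grip_width: 0.5
```

```bash
python3 -c "
from go import *
show([W(-100,56,103)])
cap('side');cap('top')
crop('side','s2',205,150,140,110,5.7);crop('top','t3',250,150,110,110,5.4)"
```

```text
t 1.975 chute tcp [-178.8   56.3  103.1] spin deg -0.04080788536724874 [ 3.14158941e+00 -2.33283850e-03 -2.97730489e+00] [0.1 0.1 0.2] 0.4820118559176731
[469.2 -48.7 103. ] [-78.8  -0.2  -0.1]
```

View pics/s2.png

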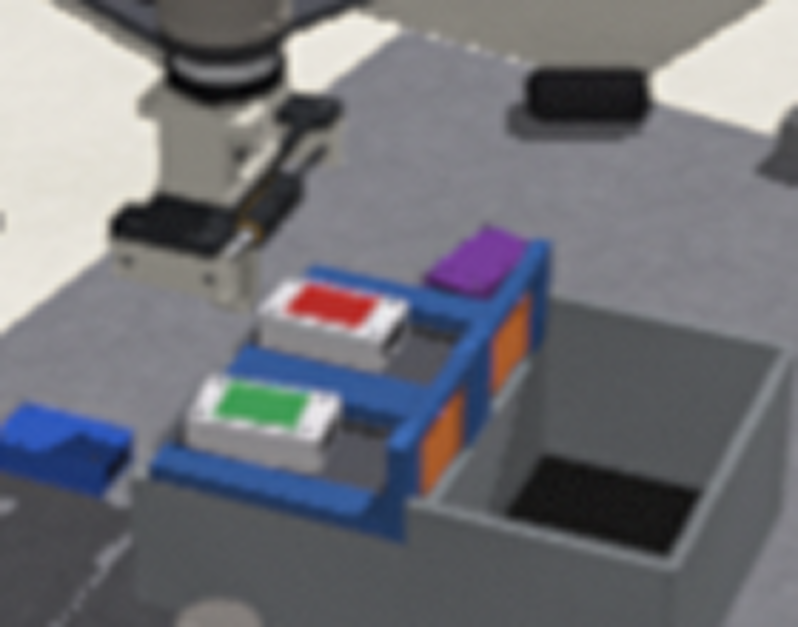

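View pics/t3.png

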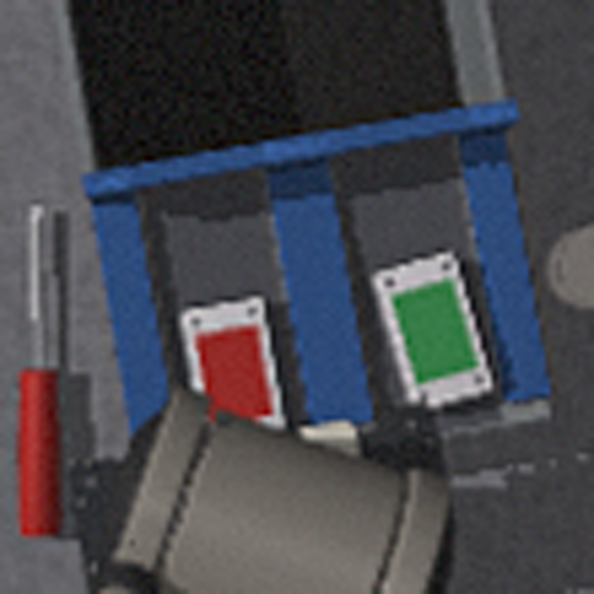

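The fingertips stand behind the red module in line with its lane, at about (240,290) in the side crop. Now I'll push.

Emit:
carry_out --pt "1 -8 0 0 0" --pt "1 -16 0 0 0" --pt "1 -24 0 0 0" --pt "1 -32 0 0 0" --pt "1 -40 0 0 0" --pt "1 -48 0 0 0" --pt "1 -56 0 0 0" --pt "1 -64 0 0 0" --pt "1 -72 0 0 0" --pt "1 -80 0 0 0"

```text
time: 3.32
tool_pos: [471.7, -48.4, 104.0]
tcp_rot: [-3.14, -0.0, -2.977]
contact_force: [-1.6, -0.9, 0.3]
grip_width: 0.2
```

```bash
python3 -c "
from go import *
show([W(-38,56,103),W(-30,56,103)])
cap('side');cap('top')
crop('side','s3',205,150,140,110,5.7);crop('top','t4',250,150,110,110,5.4)"
```

```text
t 3.325 chute tcp [-97.5  55.9 104. ] spin deg -0.033199322795157284 [-3.14031841e+00 -8.91632502e-05 -2.97717209e+00] [-1.6 -0.9  0.3] 0.24377380540703375
[530.3 -38.5 103. ] [-59.5   0.2   1. ]
[538.2 -37.2 103. ] [-67.5   0.2   1. ]
```

View pics/s3.png

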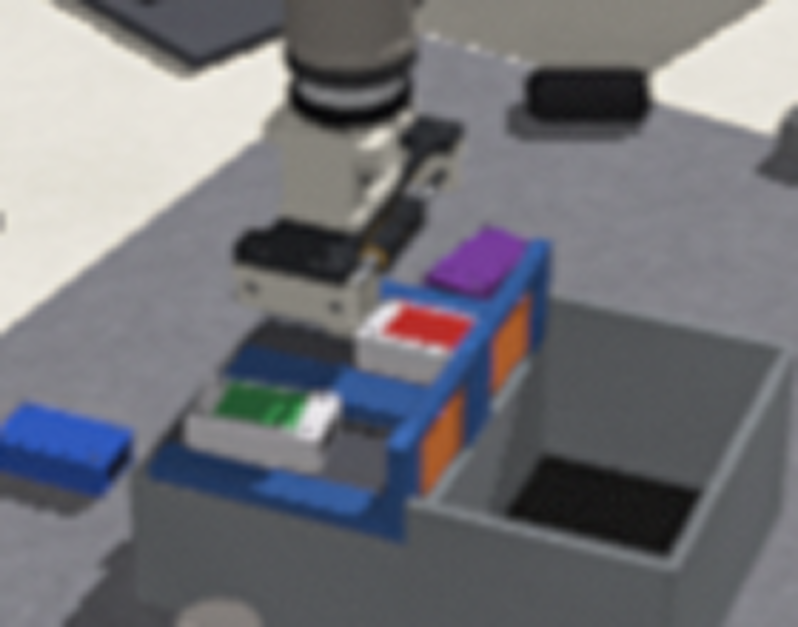

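View pics/t4.png

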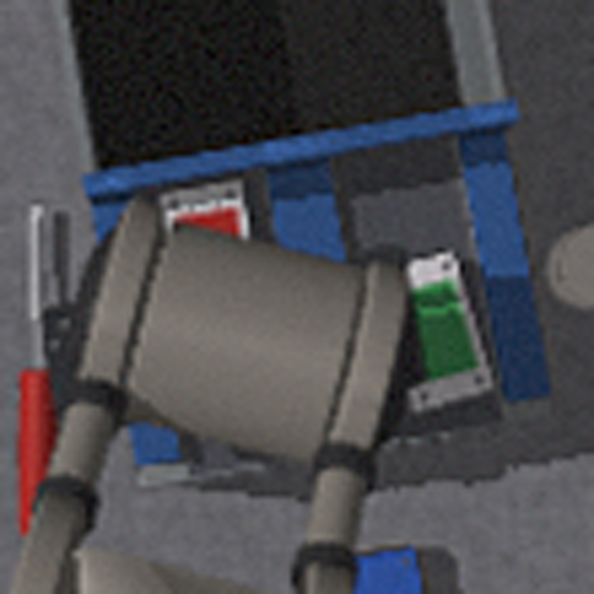

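The module is moving straight, with its front about to meet the flap. I'll continue to just short of the tip point.

Emit:
carry_out --pt "1 -6 0 0 0" --pt "1 -12 0 0 0" --pt "1 -18 0 0 0" --pt "1 -24 0 0 0" --pt "1 -30 0 0 0" --pt "1 -36 0 0 0" --pt "1 -42 0 0 0" --pt "1 -48 0 0 0" --pt "1 -54 0 0 0" --pt "1 -58 0 0 0"

```text
time: 4.68
tool_pos: [529.8, -38.9, 104.2]
tcp_rot: [-3.14, 0.001, -2.977]
contact_force: [-0.2, -1.3, 0.7]
grip_width: 0.6
```

```bash
python3 -c "
from go import *
show([W(-34,56,104),W(-30,56,104)])
cap('side');cap('top')
crop('side','s4',205,150,140,110,5.7);crop('top','t5',250,150,110,110,5.4)"
```

```text
t 4.675 chute tcp [-38.6  55.7 104.2] spin deg -0.010271199940178076 [-3.13988323e+00  1.02149260e-03 -2.97677192e+00] [-0.2 -1.3  0.7] 0.5539342270396023
[534.3 -37.8 104. ] [-4.6  0.3  0.2]
[538.2 -37.2 104. ] [-8.6  0.3  0.2]
```

View pics/s4.png

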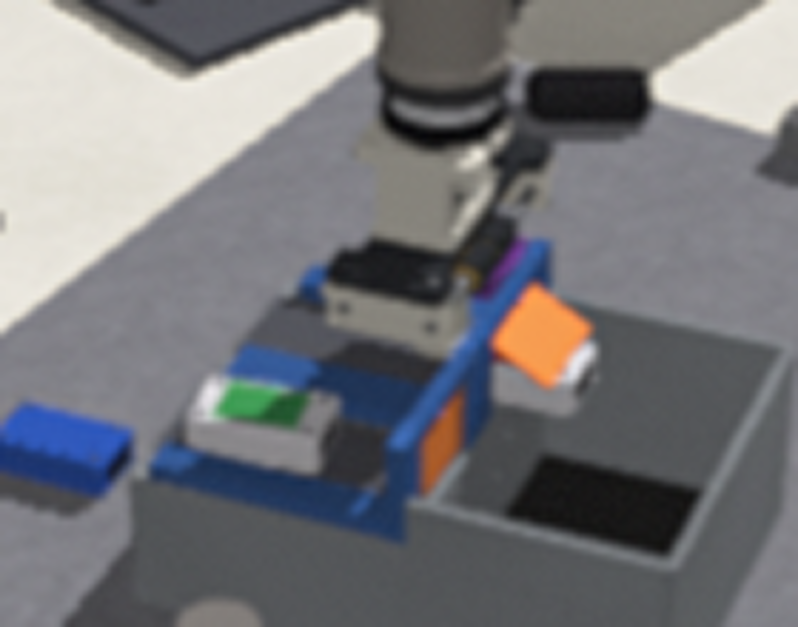

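View pics/t5.png

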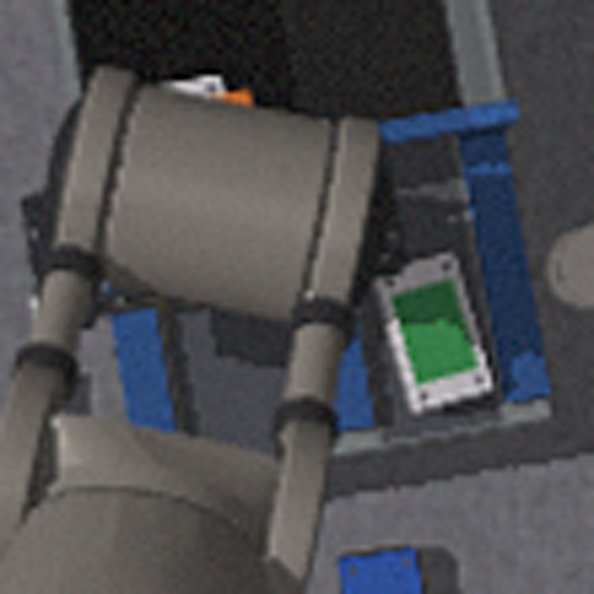

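The module sticks out under the open left flap, at about (590,370) in the side crop, and hasn't tipped yet. The gripper body clears the header. I'll push gently a bit further.

Emit:
carry_out --pt "1 -3 0 0 0" --pt "1 -6 0 0 0" --pt "1 -8 0 0 0" --pt "1 -10 0 0 0" --pt "1 -10 0 0 0" --pt "1 -10 0 0 0"

```text
time: 5.52
tool_pos: [539.8, -37.3, 104.2]
tcp_rot: [-3.14, 0.002, -2.977]
contact_force: [-0.6, -1.0, -0.2]
grip_width: 0.3
```

```bash
python3 -c "
from go import *
show([W(-30,56,104),W(-20,56,104),W(-120,56,104)])
cap('side');cap('top')
crop('side','s5',205,150,140,110,5.7)"
```

```text
t 5.525 chute tcp [-28.4  55.6 104.2] spin deg -0.009165984020241241 [-3.13974442e+00  1.71871145e-03 -2.97675263e+00] [-0.6 -1.  -0.2] 0.32093638005097386
[538.2 -37.2 104. ] [1.6 0.4 0.2]
[548.1 -35.5 104. ] [-8.4  0.4  0.2]
[449.4 -52.  104. ] [91.6  0.4  0.1]
```

View pics/s5.png

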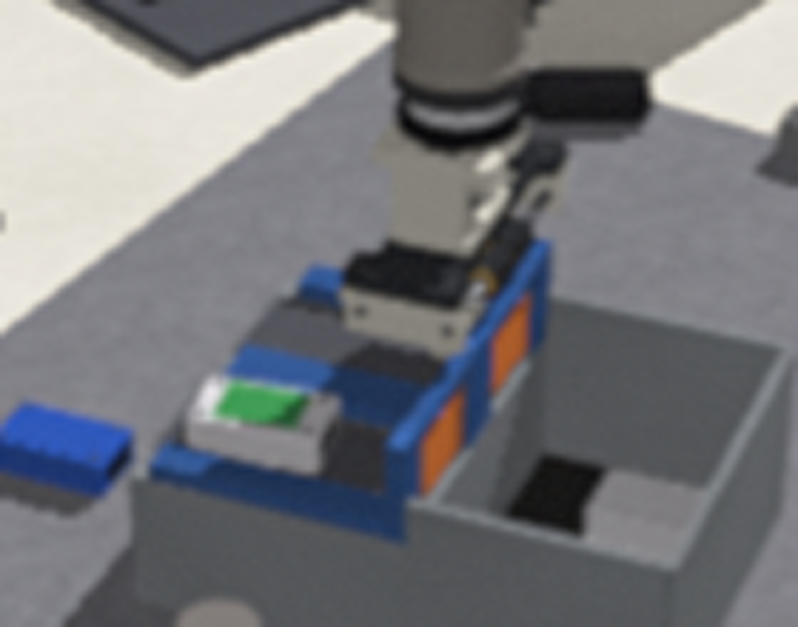

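The module has dropped into the bin, at (640,510) in the side crop, and the flap is shut. I'll draw back along the lane and then lift.

Emit:
carry_out --pt "1 15 0 0 0" --pt "1 35 0 0 0" --pt "1 60 0 0 0" --pt "1 90 0 0 0" --pt "1 120 0 0 0" --pt "1 148 0 0 0" --pt "1 150 0 -40 0" --pt "1 150 0 -80 0" --pt "1 150 0 -100 0" --pt "1 150 0 -100 0"

```text
time: 6.88
tool_pos: [392.4, -62.0, 205.2]
tcp_rot: [-3.138, 0.005, -2.977]
contact_force: [0.5, -0.6, -0.1]
grip_width: 0.4
```

```bash
python3 -c "
from go import *
show([])
cap('side');cap('top')
crop('side','s6',205,150,140,110,5.7);crop('top','t6',250,110,110,140,4.2)"
```

```text
t 6.875 chute tcp [-177.9   55.4  205.2] spin deg -0.010866356073288355 [-3.13790051  0.00497349 -2.97678231] [ 0.5 -0.6 -0.1] 0.4257882627460827
```

View pics/s6.png

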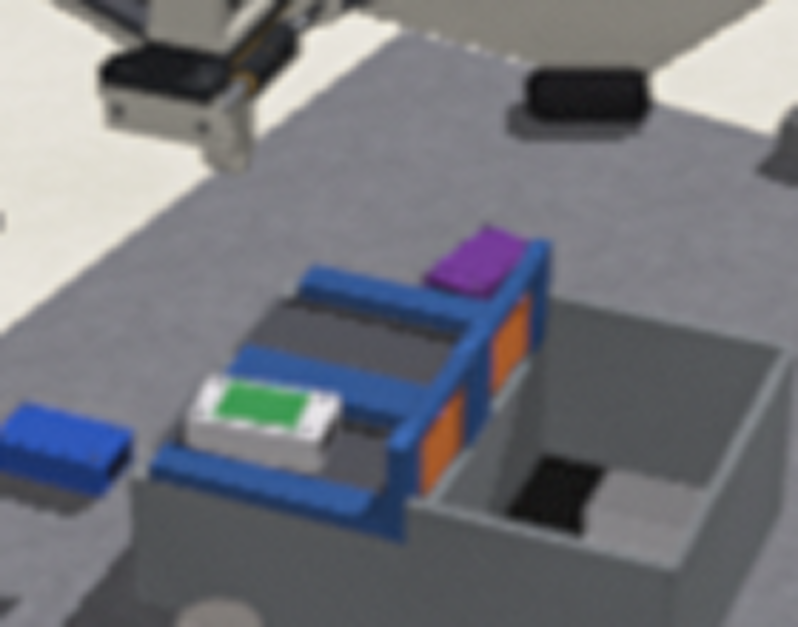

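View pics/t6.png

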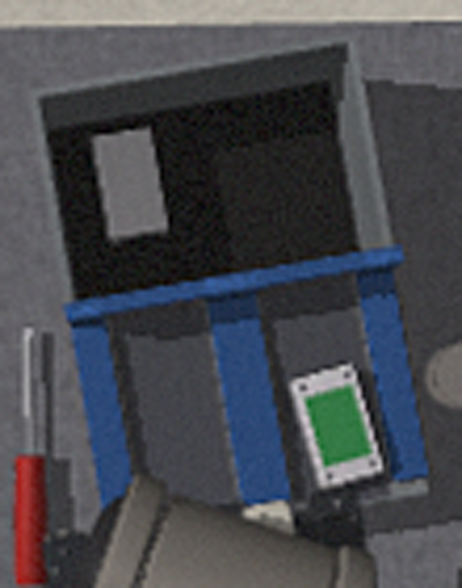

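The module lies upside down on the bin floor, at (130,185) in the top crop. Both flaps are shut, and the green module and screwdriver haven't moved. I'll hand the job in.

```bash
python3 -c "
from h import *
print(bot.close_job())"
```

```text
the job is handed in; nothing more can be done
None
```

The red-labelled module is in the bin. I pushed it along the left lane with the closed fingertips and through the orange flap until it tipped off the deck. Then I drew back along the lane, lifted clear and handed the job in at about 7 s.

The last pictures show it lying label-down on the bin floor with both flaps shut. The green module, the screwdriver and the other objects in view are where they were. The robot was touching nothing, and the force readings I took were all below about 2 N. No check failed or disagreed. I judged the flap shut by eye from the side view rather than measuring its angle.

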